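# Load the scent carrier in blending order

### The arm

A 7-joint arm with a two-finger parallel gripper is mounted at the origin on the work surface. World frame = base frame: x ahead of the robot, y to its left, z up, the work surface at z = 0. Lengths are in mm, angles in degrees, forces in N, time in s.
With the tool pointing down it reaches from about 425 to 950 mm from the base axis. Payload 4.7 kg.
Tool frame: the origin (TCP) lies midway between the tips of the shut fingers; the grasp point (between the pads) lies 19 mm behind it; z points along the fingers, y is the direction in which the jaws open and shut (so a half turn about z gives the same grasp; the last joint's range is limited). The gripper opens to 85 mm and grips with 20 to 120 N. Pads are 22 mm wide; open, the fingers measure 114 mm over their backs; the gripper's body (76 mm by 85 mm) begins 54 mm behind the grasp point. The pads swing forward as they close: fully open they stand 13 mm farther back than shut.
Start: joints at [-1.656, 26.849, -2.785, 87.806, 1.381, 65.374, -4.715], TCP at [675.017, 0.046, 231.335] pointing down, gripper open.
Joint ranges: [-148.3, 148.3], [-19.14, 114.17], [-79.39, 73.82], [5.75, 140.21], [-59.74, 239.74], [12.07, 113.84], [-152.46, 152.46]. Speed limits (degrees/s): [147.25, 147.25, 180, 180, 180, 180, 180].

### API

Orientations are given as a 3x3 rotation matrix whose columns are the frame's x, y, z axes.
In Python, from cell import env, optics, job gives the robot as it stands. The module is installed in compiled form; this text tells all that it offers.
- The arm moves only by the shell command python3 -m crank 'ROWS' [FORCE]. ROWS is a JSON object of lists of equal length, an entry for each row: "turn": the turn, a rotation vector about the world's x, y, z in degrees, a list of three; "offset": the shift along the world's x, y, z in m, a list of three; "gripper": the finger opening in m, from 0 to 0.0854. A call has 1 to 20 rows; each row shifts and turns the commanded pose from where the row before left it; what a row does not reach is not made up. A row lasts 1/10 s, in which the tool goes at most 50 mm and 8.59 degrees, less where a joint would pass 70% of its speed; a pose out of reach is approached as far as the arm can. A call is refused whole if a number of a shift passes 0.05 or a number of a turn 8.59, either way. A call with a gripper value outside its range is refused whole. The fingers move at their own pace and stop on an object; FORCE is the grip in N (left out, the last holds). Time passes only in rows, so rows that do not move let the fingers close. It gives the time, the measured TCP pose, the force and the opening at its end, in the units of the state.
- env.get_state(): the state, without advancing time (a new reading comes with each control period).
- optics.get_image(name): name is "scene" or "side" or "wrist"; returns a dict with "pixels" (400x640x3 uint8, red, green, blue), "K" (3x3 intrinsics, pixels), "distortion" ([k1, k2, p1, p2, k3] as OpenCV has them; the pictures are not rectified), "R" (3x3) and "t" (3): a world point X has camera coordinates R X + t. Camera axes: x right, y down, z forward; pixel columns grow to the right and rows downward; lengths in mm; the calibration is good to about 2 mm. A picture is of the moment at which its call begins. There is no depth.
- job.close_job(): hands the job in, once; it reports no verdict.
The state is a dict: "time": time; "joint_pos": joint angles; "dq": joint speeds; "tau": joint torques, N m; "ee_pos": TCP position; "tool_rot": TCP orientation; "ft_force": force on the tool from outside, world axes, zero at the start; "torque": the same for the moment, N m; "grip_width": opening from 0.0 (shut) to 1.0 (fully open).
Only numpy, scipy, OpenCV 4.12 (cv2) and the standard library are available. Lean on these libraries where they do the work, as an engineer would, in place of code of your own. Each camera call takes 0.05 s, during which the arm holds its last target. There are 200 camera calls.

### The job

Move the four amber scent bottles from the wooden rack into the black carrier for the candle bench, one bottle in each compartment, keeping their order as counted from the brass knob: the bottle nearest the rack's knob goes into the compartment nearest the carrier's knob, the next one beside it, and so on. The two knobs are at opposite ends, so the row comes out reversed. The bottles are full: keep them upright and set each one down gently without dropping it, standing on its compartment's floor.

Things in the scene. Friction and masses are not known exactly. Their poses are not given: they have to be found in the camera images.
- red_mid (a point): centre, half-way up, of the loose full amber bottle with the red cap: 38 mm diameter body, 84 mm tall in all, 110 g, upright, z up the bottle's axis; its body is straight from 2 to 57 mm above its underside and can be gripped at this centre, 42 mm above the underside; cap 23 mm wide
- yellow_mid (a point): centre, half-way up, of the loose full amber bottle with the yellow cap: 38 mm diameter body, 84 mm tall in all, 110 g, upright, z up the bottle's axis; its body is straight from 2 to 57 mm above its underside and can be gripped at this centre, 42 mm above the underside; cap 23 mm wide
- green_mid (a point): centre, half-way up, of the loose full amber bottle with the green cap: 38 mm diameter body, 84 mm tall in all, 110 g, upright, z up the bottle's axis; its body is straight from 2 to 57 mm above its underside and can be gripped at this centre, 42 mm above the underside; cap 23 mm wide
- blue_mid (a point): centre, half-way up, of the loose full amber bottle with the blue cap: 38 mm diameter body, 84 mm tall in all, 110 g, upright, z up the bottle's axis; its body is straight from 2 to 57 mm above its underside and can be gripped at this centre, 42 mm above the underside; cap 23 mm wide
- rack: pale wooden rack, fixed, 252 mm (y) by 66 mm (x), a row of four compartments centred at its x = 0, y = +93, +31, -31, -93 mm, each 58 by 58 mm inside, 4 mm walls with tops 14 mm above the bench; the bottles start here, on coloured mats with tops 6 mm above the bench. Brass knob 22 mm wide, 41 mm high at its +y end (y = +138 mm). Origin: centre of its underside, on the bench; z up
- tray: black steel carrier, fixed, same shape as the rack, empty at the start: compartments centred at its x = 0, y = +93, +31, -31, -93 mm, each 58 by 58 mm inside, floor 4 mm and tops of the 4 mm walls 14 mm above the bench. Brass knob 22 mm wide, 41 mm high at its -y end (y = -138 mm), opposite to the rack's. Origin: centre of its underside, on the bench; z up
- mat_red: red plastic mat, 56 by 56 by 2 mm, fixed in the floor of the wooden rack's compartment where the red-capped bottle stands at the start; it stays there and so keeps showing the original order. Origin at the centre of its underside
- mat_yellow: yellow plastic mat, 56 by 56 by 2 mm, fixed in the floor of the wooden rack's compartment where the yellow-capped bottle stands at the start; it stays there and so keeps showing the original order. Origin at the centre of its underside
- mat_green: green plastic mat, 56 by 56 by 2 mm, fixed in the floor of the wooden rack's compartment where the green-capped bottle stands at the start; it stays there and so keeps showing the original order. Origin at the centre of its underside
- mat_blue: blue plastic mat, 56 by 56 by 2 mm, fixed in the floor of the wooden rack's compartment where the blue-capped bottle stands at the start; it stays there and so keeps showing the original order. Origin at the centre of its underside
Not all that is in view belongs to the job. Of the things shaped like the mat_yellow, the yellow one is meant.

How it is judged:
By the outcome, as a careful person would: the job done as asked, in the order asked, and still so for the second after the job is handed in, with the robot touching nothing.
It also fails if it takes over 93 s, if anything falls off the work surface, if the arm or the gripper's body presses on something with over 40 N, if the wrist force passes 120 N, or if a joint passes its speed limit or range.

## Working session

There is one attempt and no reset: what is moved stays moved. The work goes in short steps, Python scripts to look and compute and a shell command to move; the robot and the scene stay as the last step left them, time stands still between calls to the robot, and variables do not carry over. Pictures are saved under pics/ and viewed, about 12 in all and at most 16, crops included, and the job is handed in when it is done.

```bash
mkdir -p pics; cat > h.py <<'E'
import numpy as np, cv2
from cell import env, optics, job
def shot(name, fn=None):
    im=optics.get_image(name)
    im['pixels']=np.array(im['pixels'],np.uint8)
    if fn: cv2.imwrite('pics/'+fn, im['pixels'][:,:,::-1])
    return im
def cast(im, uv, z):
    K,D,R,t=[np.array(im[k],float) for k in('K','distortion','R','t')]
    p=cv2.undistortPoints(np.array(uv,float).reshape(-1,1,2),K,D).reshape(-1,2)
    d=np.c_[p,np.ones(len(p))]@R; c=-R.T@t
    return c+d*((z-c[2])/d[:,2])[:,None]
def proj(im,X):
    K,D,R,t=[np.array(im[k],float) for k in('K','distortion','R','t')]
    return cv2.projectPoints(np.array(X,float).reshape(-1,1,3),cv2.Rodrigues(R)[0],t,K,D)[0].reshape(-1,2)
E
python3 - <<'E'
from h import *
for n in('scene','side','wrist'):
    im=shot(n,n+'0.png'); print(n,np.round(-np.array(im['R']).T@im['t']))
s=env.get_state(); print(s['time'],s['ee_pos'],s['tool_rot'],s['ft_force'],s['grip_width'])
E
```

```text
scene [904. 248. 519.]
side [ 336. -471.  653.]
wrist [675.  80. 373.]
0.15 [6.74553215e+02 2.35858595e-02 2.30517102e+02] [[-1.98554783e-06  9.99998879e-01 -1.49735426e-03]
 [ 1.00000000e+00  1.97168196e-06 -9.26172089e-06]
 [-9.25875820e-06 -1.49735427e-03 -9.99998879e-01]] [-0.29819833  0.26821576  0.08698288] 0.9998191014638713
```

View pics/scene0.png

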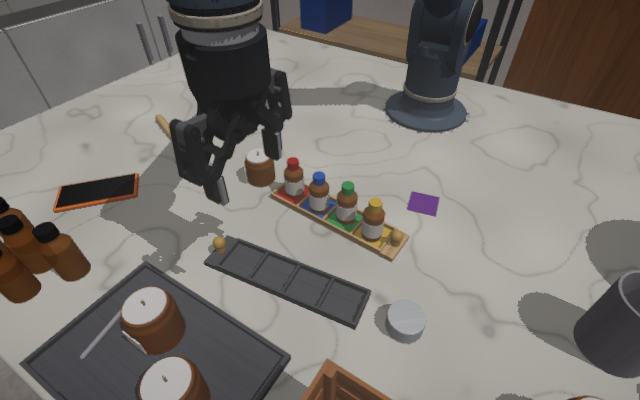

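View pics/side0.png

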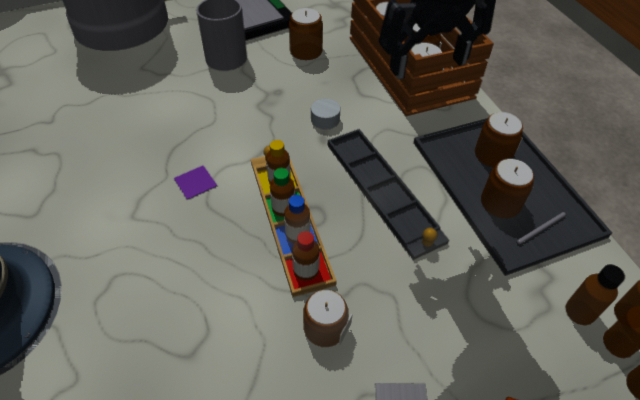

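View pics/wrist0.png

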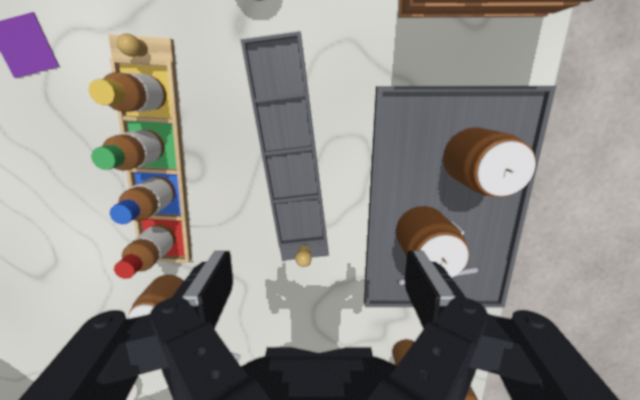

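Scene: the rack row from its knob is yellow, green, blue, red (wrist caps at (103,91), (107,157), (124,212), (127,269); knob (128,45)). The carrier's knob is at wrist (303,258), with empty compartments at (300,218), (291,173), (284,125) and (275,70).

Look-alikes: black-capped amber bottles at scene (15,245), amber candles and the purple mat at scene (424,204). I rule these out because the wanted bottles have coloured caps and stand in the wooden rack.

The big black tray at wrist (455,195) has candles and no knob, so it isn't the carrier.

```bash
cat > meas.py <<'E'
from h import *
from scipy.optimize import least_squares
hs={'yellow':(22,32),'green':(50,80),'blue':(100,125),'red':(0,6)}
ims={n:shot(n) for n in('scene','side','wrist')}
def caps(n,im):
    hsv=cv2.cvtColor(im['pixels'],cv2.COLOR_RGB2HSV); out={}
    roi={'scene':(260,140,400,230),'side':(255,130,325,255),'wrist':(80,70,145,285)}[n]
    for c,(a,b) in hs.items():
        m=((hsv[...,0]>=a)&(hsv[...,0]<=b)&(hsv[...,1]>170)&(hsv[...,2]>60)).astype(np.uint8)
        k=np.zeros_like(m);x0,y0,x1,y1=roi;k[y0:y1,x0:x1]=1;m*=k
        m=cv2.morphologyEx(m,cv2.MORPH_OPEN,np.ones((3,3)))
        _,_,st,ce=cv2.connectedComponentsWithStats(m)
        out[c]=[(ce[i].round(1).tolist(),int(st[i,4])) for i in range(1,len(st)) if st[i,4]>15]
    return out
for n,im in ims.items(): print(n,caps(n,im))
w=ims['wrist']
g=cv2.cvtColor(w['pixels'],cv2.COLOR_RGB2HSV)
m=((g[...,2]<125)&(g[...,1]<90)).astype(np.uint8);m[:, :235]=0;m[:,340:]=0;m[:25]=0;m[256:]=0
m=cv2.morphologyEx(m,cv2.MORPH_OPEN,np.ones((5,5)))
c=max(cv2.findContours(m,0,2)[0],key=cv2.contourArea)
r=cv2.boxPoints(cv2.minAreaRect(c));ap=cv2.approxPolyDP(c,6,True).reshape(-1,2)
print('tray',r.round(1).tolist(),ap.tolist());print(cast(w,r,14).round(1),cast(w,ap,14).round(1))
im=w['pixels'].copy();cv2.drawContours(im,[c],-1,(255,0,0),1)
cv2.imwrite('pics/crop1.png',cv2.resize(im[20:320,60:360,::-1],(600,600),interpolation=cv2.INTER_CUBIC))
print('rack bits',cast(w,[[110,37],[173,38],[190,261],[128,45]],14).round(1))
E
python3 meas.py
```

```text
scene {'yellow': [], 'green': [], 'blue': [], 'red': [([290.5, 161.1], 22)]}
side {'yellow': [([276.2, 146.7], 159), ([264.2, 181.2], 205), ([291.4, 176.6], 21)], 'green': [([280.8, 173.2], 133), ([268.6, 201.4], 20), ([273.6, 217.0], 22)], 'blue': [([296.0, 201.1], 160), ([283.2, 241.2], 145)], 'red': [([305.2, 238.4], 166)]}
wrist {'yellow': [], 'green': [], 'blue': [([140.9, 176.4], 40), ([124.9, 210.2], 342)], 'red': [([128.2, 265.3], 392)]}
tray [[241.1999969482422, 40.099998474121094], [299.0, 32.099998474121094], [329.79998779296875, 253.8000030517578], [272.0, 261.79998779296875]] [[242, 40], [281, 253], [306, 245], [311, 255], [326, 254], [299, 34]]
[[ 591.5  135.7   14. ]
 [ 653.9  143.5   14. ]
 [ 690.  -124.    14. ]
 [ 611.2 -136.4   14. ]] [[ 592.4  135.8   14. ]
 [ 624.1 -122.9   14. ]
 [ 658.  -110.8   14. ]
 [ 664.5 -125.9   14. ]
 [ 684.8 -124.4   14. ]
 [ 653.9  141.6   14. ]]
rack bits [[ 451.4  138.2   14. ]
 [ 518.5  137.6   14. ]
 [ 499.8 -135.    14. ]
 [ 469.   130.6   14. ]]
```

View pics/crop1.png

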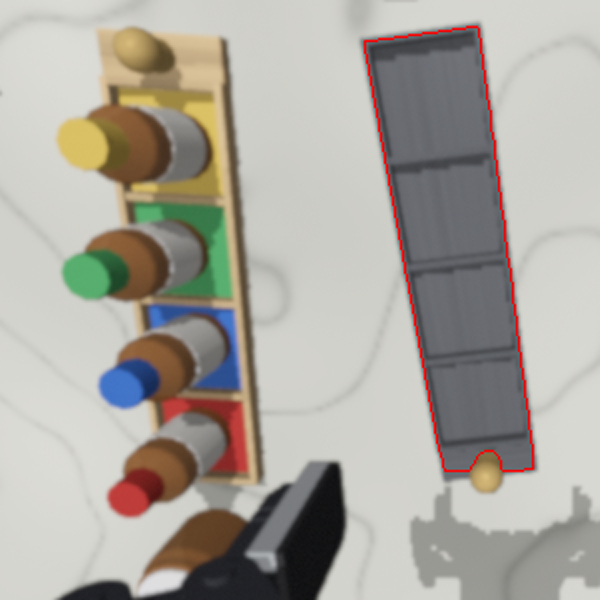

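```bash
cat > m2.py <<'E'
from h import *
w=shot('wrist')
f=lambda p,z:cast(w,np.array(p,float)/2+[60,20],z).round(1)
print('caps z90',f([[80,143],[88,274],[119,386],[125,497]],90).tolist())
print('tray L',f([[363,40],[392,166],[408,268],[425,358],[443,443]],14).tolist())
print('tray R',f([[480,25],[491,154],[504,256],[515,350],[527,433]],14).tolist())
print('rack R',f([[228,88],[234,197],[240,305],[246,395]],14).tolist())
s=shot('side')
hs={'yellow':(276.2,142),'green':(280.8,169),'blue':(296,197),'red':(305.2,234)}
print('side caps z90',cast(s,list(hs.values()),90).round(1).tolist())
E
python3 m2.py
```

```text
caps z90 [[480.3, 82.5, 90.0], [470.4, 23.5, 90.0], [473.2, -34.0, 90.0], [463.1, -98.5, 90.0]]
tray L [[591.9, 135.8, 14.0], [603.2, 71.0, 14.0], [608.9, 12.0, 14.0], [616.4, -45.7, 14.0], [625.5, -105.7, 14.0]]
tray R [[655.1, 143.1, 14.0], [660.0, 77.5, 14.0], [667.0, 19.3, 14.0], [673.6, -40.3, 14.0], [681.4, -98.3, 14.0]]
rack R [[515.7, 111.9, 14.0], [510.2, 53.6, 14.0], [504.2, -11.1, 14.0], [499.4, -71.0, 14.0]]
side caps z90 [[481.7, 86.5, 90.0], [470.8, 29.0, 90.0], [474.6, -30.3, 90.0], [465.2, -95.9, 90.0]]
```

Positions found: the bottles are at about (481,84), (471,26), (474,-32) and (464,-97). The carrier targets, starting from its knob, are (649,-73), (641.5,-14), (635,45) and (628,106). Moving above yellow.

```bash
python3 -m crank '{"turn":[[0,0,0],[0,0,0],[0,0,0],[0,0,0],[0,0,0],[0,0,0],[0,0,0],[0,0,0],[0,0,0],[0,0,0]],"offset":[[-0.014,0.006,-0.006],[-0.03,0.013,-0.012],[-0.035,0.0155,-0.013],[-0.035,0.015,-0.013],[-0.035,0.015,-0.013],[-0.025,0.012,-0.013],[-0.014,0.006,-0.006],[-0.006,0.002,-0.004],[0,0,0],[0,0,0]],"gripper":[0.085,0.085,0.085,0.085,0.085,0.085,0.085,0.085,0.085,0.085]}' 35; python3 - <<'E'
from h import *
w=shot('wrist','w1.png'); s=shot('side')
E
```

```text
time: 1.4
ee_pos: [482.3, 84.2, 151.8]
tool_rot: [[0.001, 1.0, 0.002], [1.0, -0.001, 0.0], [0.0, 0.002, -1.0]]
ft_force: [0.7, 0.6, 0.1]
grip_width: 0.994
```

View pics/w1.png

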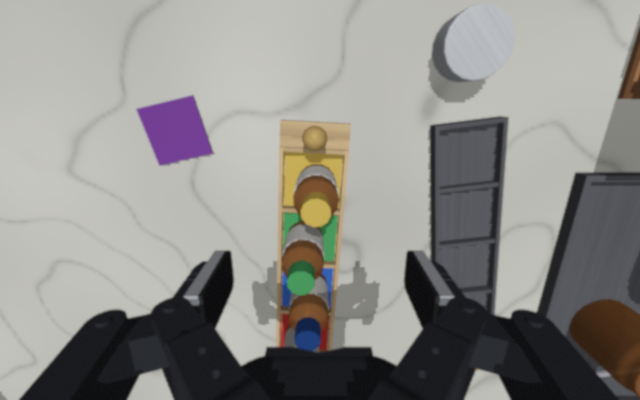

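Yellow cap is at (316,213), centred between the fingers, with green at (301,279) and blue at (307,335).

```bash
python3 - <<'E'
from h import *
w=shot('wrist')
print(cast(w,[[316,214],[301,281],[307,338]],90).round(1).tolist())
print('base y', cast(w,[[317,165]],45).round(1))
print('tray ends', cast(w,[[432,127],[506,118],[437,191],[499,184],[443,242],[496,237]],14).round(1).tolist())
E
```

```text
[[480.8, 81.2, 90.0], [468.7, 24.0, 90.0], [472.7, -32.4, 90.0]]
base y [[481.5 107.7  45. ]]
tray ends [[586.8, 135.9, 14.0], [652.8, 143.6, 14.0], [599.0, 74.3, 14.0], [658.2, 81.3, 14.0], [611.9, 18.6, 14.0], [665.7, 24.3, 14.0]]
```

```bash
python3 -m crank '{"turn":[[0,0,0],[0,0,0],[0,0,0],[0,0,0],[0,0,0],[0,0,0],[0,0,0],[0,0,0],[0,0,0],[0,0,0],[0,0,0],[0,0,0],[0,0,0],[0,0,0],[0,0,0]],"offset":[[-0.001,-0.001,-0.015],[0,0,-0.025],[0,0,-0.025],[0,0,-0.025],[0,0,-0.018],[0,0,-0.010],[0,0,-0.005],[0,0,0],[0,0,0],[0,0,0],[0,0,0],[0,0,0],[0,0,0],[0,0,0],[0,0,0]],"gripper":[0.085,0.085,0.085,0.085,0.085,0.085,0.085,0.085,0.06,0.05,0.044,0.04,0.035,0.03,0.03]}' 35
```

```text
time: 3.05
ee_pos: [480.2, 83.6, 28.9]
tool_rot: [[0.0, 1.0, 0.0], [1.0, -0.0, 0.0], [0.0, 0.0, -1.0]]
ft_force: [-1.5, 0.4, 5.7]
grip_width: 0.431
```

```bash
python3 -m crank '{"turn":[[0,0,0],[0,0,0],[0,0,0],[0,0,0],[0,0,0],[0,0,0],[0,0,0],[0,0,0],[0,0,0],[0,0,0]],"offset":[[0,0,0],[0,0,0.005],[0,0,0.01],[0,0,0.02],[0,0,0.025],[0,0,0.025],[0,0,0.02],[0,0,0.01],[0,0,0.005],[0,0,0]],"gripper":[0.03,0.03,0.03,0.03,0.03,0.03,0.03,0.03,0.03,0.03]}'; python3 - <<'E'
from h import *
a=shot('side')['pixels'][90:310,220:460];b=shot('wrist')['pixels']
cv2.imwrite('pics/s2.png',np.hstack([cv2.resize(a,(436,400)),b[:,140:500]])[:,:,::-1])
E
```

```text
time: 4.05
ee_pos: [480.0, 83.5, 148.5]
tool_rot: [[0.0, 1.0, 0.0], [1.0, -0.0, 0.0], [0.0, 0.0, -1.0]]
ft_force: [-0.0, 0.6, -0.8]
grip_width: 0.43
```

View pics/s2.png

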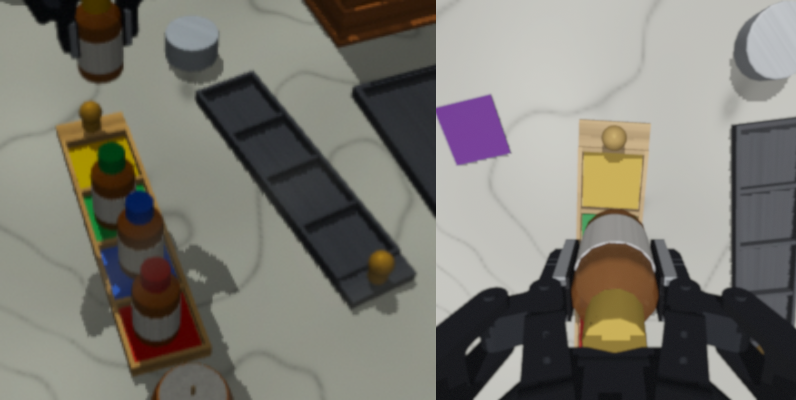

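Yellow is held upright and clear. Now a cross-check of the carrier from the side view: divider ends at crop (235,136)-(284,118), (274,183)-(322,160) and (312,232)-(361,208).

```bash
python3 - <<'E'
from h import *
s=shot('side')
p=np.array([[197,95],[254,73],[235,136],[284,118],[274,183],[322,160],[312,232],[361,208]])/1.817+[220,90]
c=cast(s,p,14);print(c.round(1).tolist());print(((c[::2]+c[1::2])/2).round(1).tolist())
# predicted compartments onto wrist-like overlay
E
```

```text
[[589.0, 129.3, 14.0], [654.6, 139.2, 14.0], [602.8, 65.6, 14.0], [656.7, 71.4, 14.0], [613.6, -0.3, 14.0], [667.3, 10.0, 14.0], [621.8, -62.6, 14.0], [674.8, -53.4, 14.0]]
[[621.8, 134.3, 14.0], [629.8, 68.5, 14.0], [640.5, 4.9, 14.0], [648.3, -58.0, 14.0]]
```

```bash
python3 -m crank '{"turn":[[0,0,0],[0,0,0],[0,0,0],[0,0,0],[0,0,0],[0,0,0],[0,0,0],[0,0,0],[0,0,0],[0,0,0],[0,0,0]],"offset":[[0.007,-0.006,0],[0.015,-0.012,0],[0.024,-0.022,0],[0.028,-0.028,0],[0.028,-0.028,0],[0.026,-0.026,0],[0.02,-0.018,0],[0.013,-0.011,0],[0.007,-0.006,0],[0,0,0],[0,0,0]],"gripper":[0.03,0.03,0.03,0.03,0.03,0.03,0.03,0.03,0.03,0.03,0.03]}'; python3 - <<'E'
from h import *
b=shot('wrist')['pixels'];a=shot('side')['pixels'][90:290,300:480]
cv2.imwrite('pics/s3.png',np.hstack([b[:300,200:480].repeat(2,0).repeat(2,1)[:600,:440],cv2.resize(a,(360,400)).repeat(1,0) if 0 else cv2.copyMakeBorder(cv2.resize(a,(360,400)),0,200,0,0,0)])[:,:,::-1])
E
```

```text
time: 5.3
ee_pos: [647.3, -72.7, 147.7]
tool_rot: [[-0.001, 1.0, -0.002], [1.0, 0.001, 0.001], [0.001, -0.002, -1.0]]
ft_force: [0.1, 0.4, -2.0]
grip_width: 0.434
```

View pics/s3.png

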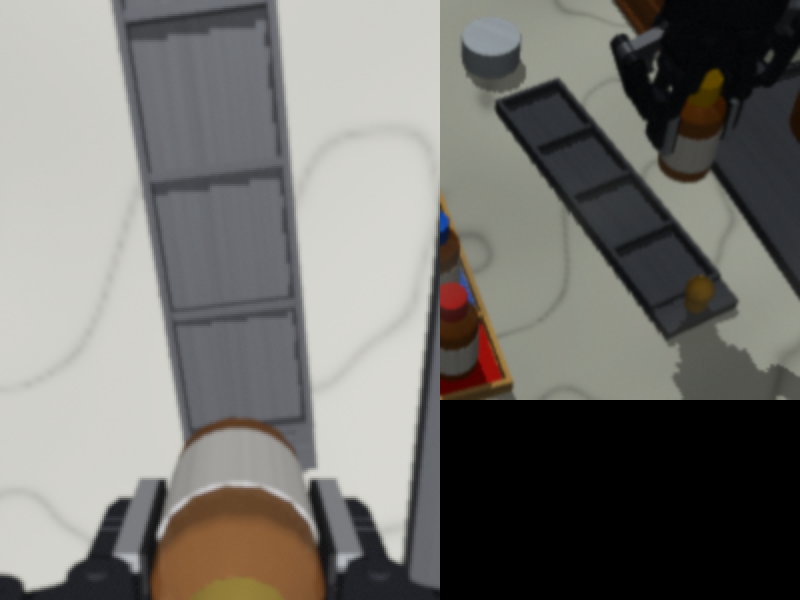

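```bash
python3 - <<'E'
from h import *
w=shot('wrist')
p=np.array([[122,17],[272,5],[148,180],[290,168],[172,316],[297,303],[190,430],[305,420]])/2+[200,0]
c=cast(w,p,14);m=(c[::2]+c[1::2])/2;print(c.round(1).tolist());print(m.round(1).tolist())
A=np.c_[np.ones(4),[62,0,-62,-124]]
q=np.linalg.lstsq(A,m[:,:2],rcond=None)[0];print(q);print([(q[0]+q[1]*y).round(1).tolist() for y in(-93,-31,31,93)])
s=shot('side')
p=np.array([[538,149],[593,128],[575,198],[630,175],[615,250],[675,226],[652,303],[716,276]],float);p=(p-[440,0])/2+[300,90]
c=cast(s,p,14);m=(c[::2]+c[1::2])/2;print(m.round(1).tolist());q=np.linalg.lstsq(A,m[:,:2],rcond=None)[0];print(q);print([(q[0]+q[1]*y).round(1).tolist() for y in(-93,-31,31,93)])
E
```

```text
[[600.9, 73.6, 14.0], [661.2, 77.9, 14.0], [608.5, 11.8, 14.0], [670.2, 16.8, 14.0], [616.9, -48.2, 14.0], [675.2, -42.0, 14.0], [624.0, -105.7, 14.0], [681.0, -100.3, 14.0]]
[[631.0, 75.8, 14.0], [639.3, 14.3, 14.0], [646.1, -45.1, 14.0], [652.5, -103.0, 14.0]]
[[ 6.38677449e+02  1.52647354e+01]
 [-1.14808775e-01  9.60705664e-01]]
[[649.4, -74.1], [642.2, -14.5], [635.1, 45.0], [628.0, 104.6]]
[[630.3, 70.0, 14.0], [637.2, 8.7, 14.0], [646.1, -52.7, 14.0], [652.0, -108.6, 14.0]]
[[ 6.37686276e+02  9.19923668e+00]
 [-1.19341605e-01  9.63275057e-01]]
[[648.8, -80.4], [641.4, -20.7], [634.0, 39.1], [626.6, 98.8]]
```

```bash
python3 -m crank '{"turn":[[0,0,0],[0,0,0],[0,0,0],[0,0,0],[0,0,0],[0,0,0],[0,0,0],[0,0,0],[0,0,0],[0,0,0],[0,0,0],[0,0,0],[0,0,0]],"offset":[[0.0017,-0.0033,-0.008],[0,0,-0.018],[0,0,-0.025],[0,0,-0.025],[0,0,-0.02],[0,0,-0.012],[0,0,-0.006],[0,0,-0.003],[0,0,-0.001],[0,0,0],[0,0,-0.001],[0,0,-0.001],[0,0,0]],"gripper":[0.03,0.03,0.03,0.03,0.03,0.03,0.03,0.03,0.03,0.03,0.03,0.03,0.03]}'; python3 - <<'E'
from h import *
a=shot('side')['pixels'][90:290,300:480]
cv2.imwrite('pics/s4.png',cv2.resize(a,(540,600),interpolation=cv2.INTER_CUBIC)[:,:,::-1])
E
```

```text
time: 6.8
ee_pos: [649.8, -76.8, 28.5]
tool_rot: [[0.0, 1.0, 0.0], [1.0, -0.0, 0.0], [0.0, 0.0, -1.0]]
ft_force: [-0.3, -0.1, -1.7]
grip_width: 0.432
```

View pics/s4.png

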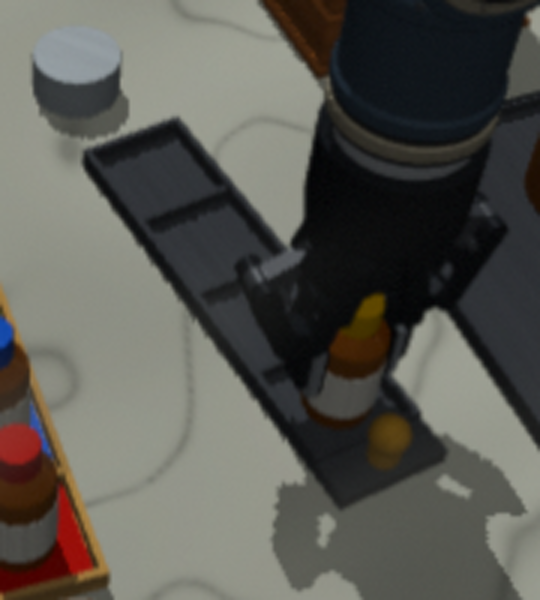

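```bash
python3 -m crank '{"turn":[[0,0,0],[0,0,0],[0,0,0],[0,0,0],[0,0,0]],"offset":[[0,0.001,-0.0005],[0,0,-0.0005],[0,0,-0.0005],[0,0,-0.0005],[0,0,0]],"gripper":[0.03,0.03,0.03,0.03,0.03]}'
```

```text
time: 7.35
ee_pos: [649.7, -75.6, 27.0]
tool_rot: [[-0.0, 1.0, 0.0], [1.0, 0.0, 0.0], [0.0, 0.0, -1.0]]
ft_force: [-2.5, 0.8, 5.0]
grip_width: 0.428
```

```bash
python3 -m crank '{"turn":[[0,0,0],[0,0,0],[0,0,0],[0,0,0],[0,0,0],[0,0,0],[0,0,0],[0,0,0],[0,0,0],[0,0,0],[0,0,0],[0,0,0],[0,0,0],[0,0,0]],"offset":[[0,0,0],[0,0,0],[0,0,0],[0,0,0],[0,0,0],[0,0,0],[0,0,0.005],[0,0,0.01],[0,0,0.02],[0,0,0.03],[0,0,0.03],[0,0,0.02],[0,0,0.01],[0,0,0]],"gripper":[0.036,0.038,0.041,0.045,0.055,0.07,0.075,0.075,0.075,0.075,0.075,0.075,0.075,0.075]}'; python3 - <<'E'
from h import *
a=shot('side')['pixels'][90:290,300:480];b=shot('wrist')['pixels']
cv2.imwrite('pics/s5.png',np.hstack([cv2.resize(a,(360,400)),b[:,200:540]])[:,:,::-1])
E
```

```text
time: 8.75
ee_pos: [650.7, -75.9, 153.4]
tool_rot: [[0.0, 1.0, 0.004], [1.0, -0.0, -0.0], [-0.0, 0.004, -1.0]]
ft_force: [0.3, -0.8, -0.4]
grip_width: 0.876
```

View pics/s5.png

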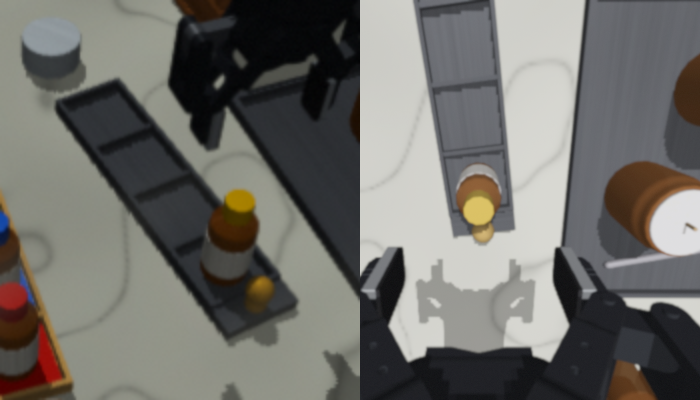

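Yellow stands upright in the knob-end compartment. Next: green.

```bash
python3 -m crank '{"turn":[[0,0,0],[0,0,0],[0,0,0],[0,0,0],[0,0,0],[0,0,0],[0,0,0],[0,0,0],[0,0,0],[0,0,0],[0,0,0],[0,0,0],[0,0,0],[0,0,0],[0,0,0],[0,0,0],[0,0,0],[0,0,0]],"offset":[[-0.012,0.007,0],[-0.025,0.014,0],[-0.035,0.02,0],[-0.036,0.02,0],[-0.035,0.019,0],[-0.022,0.012,0],[-0.011,0.007,0],[-0.005,0.002,0],[0,0,0],[0,0,0],[0,0,-0.01],[0,0,-0.02],[0,0,-0.03],[0,0,-0.03],[0,0,-0.02],[0,0,-0.01],[0,0,-0.004],[0,0,0]],"gripper":[0.085,0.085,0.085,0.085,0.085,0.085,0.085,0.085,0.085,0.085,0.085,0.085,0.085,0.085,0.085,0.085,0.085,0.085]}'; python3 -m crank '{"turn":[[0,0,0],[0,0,0],[0,0,0],[0,0,0],[0,0,0],[0,0,0],[0,0,0],[0,0,0],[0,0,0]],"offset":[[0,0,0],[0,0,0],[0,0,0],[0,0,0],[0,0,0],[0,0,0],[0,0,0],[0,0,0],[0,0,0]],"gripper":[0.07,0.06,0.05,0.044,0.04,0.035,0.03,0.03,0.03]}'
```

```text
time: 10.65
ee_pos: [469.0, 25.1, 27.1]
tool_rot: [[0.0, 1.0, -0.0], [1.0, -0.0, -0.0], [-0.0, -0.0, -1.0]]
ft_force: [0.6, -0.0, 0.3]
grip_width: 0.993
time: 11.55
ee_pos: [468.8, 25.3, 27.7]
tool_rot: [[0.0, 1.0, 0.0], [1.0, -0.0, 0.0], [0.0, 0.0, -1.0]]
ft_force: [-1.8, 0.3, 6.6]
grip_width: 0.438
```

```bash
python3 -m crank '{"turn":[[0,0,0],[0,0,0],[0,0,0],[0,0,0],[0,0,0],[0,0,0],[0,0,0],[0,0,0],[0,0,0],[0,0,0],[0,0,0],[0,0,0],[0,0,0],[0,0,0],[0,0,0],[0,0,0],[0,0,0],[0,0,0],[0,0,0]],"offset":[[0,0,0],[0,0,0.005],[0,0,0.01],[0,0,0.02],[0,0,0.025],[0,0,0.025],[0,0,0.02],[0,0,0.01],[0,0,0.005],[0.008,-0.002,0],[0.016,-0.004,0],[0.026,-0.006,0],[0.032,-0.008,0],[0.032,-0.008,0],[0.026,-0.006,0],[0.018,-0.004,0],[0.01,-0.003,0],[0.005,-0.001,0],[0,0,0]],"gripper":[0.03,0.03,0.03,0.03,0.03,0.03,0.03,0.03,0.03,0.03,0.03,0.03,0.03,0.03,0.03,0.03,0.03,0.03,0.03]}'
```

```text
time: 13.45
ee_pos: [641.4, -16.8, 146.4]
tool_rot: [[0.0, 1.0, -0.002], [1.0, -0.0, 0.0], [0.0, -0.002, -1.0]]
ft_force: [0.7, -0.3, -0.3]
grip_width: 0.437
```

```bash
python3 -m crank '{"turn":[[0,0,0],[0,0,0],[0,0,0],[0,0,0],[0,0,0],[0,0,0],[0,0,0],[0,0,0],[0,0,0],[0,0,0],[0,0,0]],"offset":[[0,0,-0.008],[0,0,-0.018],[0,0,-0.025],[0,0,-0.025],[0,0,-0.02],[0,0,-0.012],[0,0,-0.006],[0,0,-0.003],[0,0,-0.001],[0,0,-0.0005],[0,0,0]],"gripper":[0.03,0.03,0.03,0.03,0.03,0.03,0.03,0.03,0.03,0.03,0.03]}'
```

```text
time: 14.55
ee_pos: [642.3, -16.8, 29.6]
tool_rot: [[-0.0, 1.0, 0.001], [1.0, 0.0, 0.0], [0.0, 0.001, -1.0]]
ft_force: [0.5, -0.1, 0.0]
grip_width: 0.434
```

```bash
python3 -m crank '{"turn":[[0,0,0],[0,0,0],[0,0,0],[0,0,0],[0,0,0],[0,0,0],[0,0,0]],"offset":[[0,0,-0.001],[0,0,-0.001],[0,0,-0.0005],[0,0,-0.0005],[0,0,-0.0005],[0,0,-0.0005],[0,0,0]],"gripper":[0.03,0.03,0.03,0.03,0.03,0.03,0.03]}'
```

```text
time: 15.25
ee_pos: [641.7, -16.8, 25.8]
tool_rot: [[0.0, 1.0, -0.0], [1.0, -0.0, -0.0], [-0.0, -0.0, -1.0]]
ft_force: [-2.2, -0.3, 6.5]
grip_width: 0.435
```

```bash
python3 -m crank '{"turn":[[0,0,0],[0,0,0],[0,0,0],[0,0,0],[0,0,0],[0,0,0],[0,0,0],[0,0,0],[0,0,0],[0,0,0],[0,0,0],[0,0,0],[0,0,0],[0,0,0],[0,0,0]],"offset":[[0,0,0],[0,0,0],[0,0,0],[0,0,0],[0,0,0],[0,0,0],[0,0,0.005],[0,0,0.01],[0,0,0.02],[0,0,0.03],[0,0,0.03],[0,0,0.02],[0,0,0.01],[0,0,0],[0,0,0]],"gripper":[0.036,0.038,0.041,0.045,0.055,0.07,0.075,0.075,0.075,0.075,0.075,0.075,0.075,0.075,0.075]}'; python3 - <<'E'
from h import *
a=shot('side')['pixels'][90:290,300:480];w=shot('wrist','w6.png');b=w['pixels']
cv2.imwrite('pics/s6.png',np.hstack([cv2.resize(a,(360,400)),b[:,200:540]])[:,:,::-1])
E
```

```text
time: 16.75
ee_pos: [641.1, -16.8, 149.2]
tool_rot: [[-0.0, 1.0, -0.001], [1.0, 0.0, -0.0], [-0.0, -0.001, -1.0]]
ft_force: [0.3, 0.4, -0.6]
grip_width: 0.875
```

View pics/s6.png

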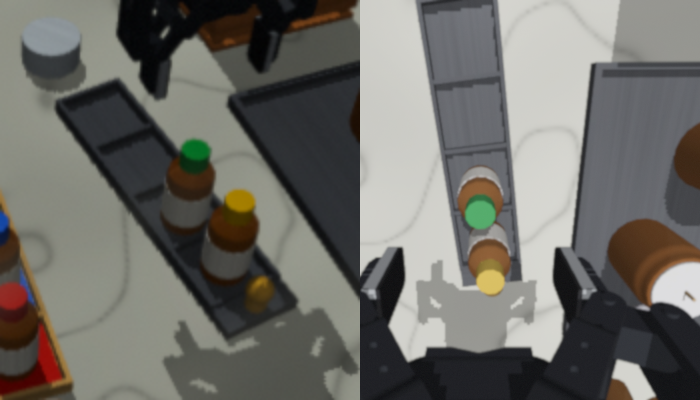

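Green is upright in the second compartment. Next: blue.

```bash
python3 -m crank '{"turn":[[0,0,0],[0,0,0],[0,0,0],[0,0,0],[0,0,0],[0,0,0],[0,0,0],[0,0,0],[0,0,0],[0,0,0],[0,0,0],[0,0,0],[0,0,0],[0,0,0],[0,0,0],[0,0,0],[0,0,0],[0,0,0]],"offset":[[-0.012,-0.001,0],[-0.025,-0.003,0],[-0.032,-0.003,0],[-0.034,-0.003,0],[-0.032,-0.003,0],[-0.02,-0.002,0],[-0.01,-0.0005,0],[-0.004,0,0],[0,0,0],[0,0,0],[0,0,-0.01],[0,0,-0.02],[0,0,-0.03],[0,0,-0.03],[0,0,-0.018],[0,0,-0.008],[0,0,-0.003],[0,0,0]],"gripper":[0.085,0.085,0.085,0.085,0.085,0.085,0.085,0.085,0.085,0.085,0.085,0.085,0.085,0.085,0.085,0.085,0.085,0.085]}'; python3 -m crank '{"turn":[[0,0,0],[0,0,0],[0,0,0],[0,0,0],[0,0,0],[0,0,0],[0,0,0],[0,0,0],[0,0,0]],"offset":[[0,0,0],[0,0,0],[0,0,0],[0,0,0],[0,0,0],[0,0,0],[0,0,0],[0,0,0],[0,0,0]],"gripper":[0.07,0.06,0.05,0.044,0.04,0.035,0.03,0.03,0.03]}'
```

```text
time: 18.65
ee_pos: [473.1, -32.2, 30.8]
tool_rot: [[-0.0, 1.0, 0.0], [1.0, 0.0, 0.0], [0.0, 0.0, -1.0]]
ft_force: [-0.4, -0.5, 0.8]
grip_width: 0.994
time: 19.55
ee_pos: [472.8, -32.3, 31.2]
tool_rot: [[0.0, 1.0, 0.0], [1.0, -0.0, 0.0], [0.0, 0.0, -1.0]]
ft_force: [-1.5, -0.0, 5.9]
grip_width: 0.434
```

```bash
python3 -m crank '{"turn":[[0,0,0],[0,0,0],[0,0,0],[0,0,0],[0,0,0],[0,0,0],[0,0,0],[0,0,0],[0,0,0],[0,0,0],[0,0,0],[0,0,0],[0,0,0],[0,0,0],[0,0,0],[0,0,0],[0,0,0],[0,0,0],[0,0,0],[0,0,0]],"offset":[[0,0,0],[0,0,0.005],[0,0,0.01],[0,0,0.02],[0,0,0.025],[0,0,0.025],[0,0,0.02],[0,0,0.01],[0,0,0.005],[0.008,0.003,0],[0.016,0.007,0],[0.025,0.012,0],[0.03,0.014,0],[0.03,0.015,0],[0.023,0.012,0],[0.016,0.007,0],[0.009,0.004,0],[0.005,0.001,0],[0,0,0],[0,0,0]],"gripper":[0.03,0.03,0.03,0.03,0.03,0.03,0.03,0.03,0.03,0.03,0.03,0.03,0.03,0.03,0.03,0.03,0.03,0.03,0.03,0.03]}'; python3 -m crank '{"turn":[[0,0,0],[0,0,0],[0,0,0],[0,0,0],[0,0,0],[0,0,0],[0,0,0],[0,0,0],[0,0,0],[0,0,0]],"offset":[[0,0,-0.008],[0,0,-0.018],[0,0,-0.025],[0,0,-0.025],[0,0,-0.02],[0,0,-0.012],[0,0,-0.006],[0,0,-0.003],[0,0,0],[0,0,0]],"gripper":[0.03,0.03,0.03,0.03,0.03,0.03,0.03,0.03,0.03,0.03]}'
```

```text
time: 21.55
ee_pos: [633.9, 42.0, 150.5]
tool_rot: [[0.001, 1.0, -0.001], [1.0, -0.001, -0.0], [-0.0, -0.001, -1.0]]
ft_force: [0.8, 0.7, -1.1]
grip_width: 0.437
time: 22.55
ee_pos: [635.4, 42.8, 34.8]
tool_rot: [[0.0, 1.0, 0.002], [1.0, -0.0, 0.0], [0.0, 0.002, -1.0]]
ft_force: [-0.0, 0.7, -1.6]
grip_width: 0.429
```

```bash
python3 -m crank '{"turn":[[0,0,0],[0,0,0],[0,0,0],[0,0,0],[0,0,0],[0,0,0],[0,0,0]],"offset":[[0,0,-0.001],[0,0,-0.001],[0,0,-0.001],[0,0,-0.001],[0,0,-0.0005],[0,0,-0.0005],[0,0,0]],"gripper":[0.03,0.03,0.03,0.03,0.03,0.03,0.03]}'
```

```text
time: 23.25
ee_pos: [634.7, 42.7, 29.3]
tool_rot: [[0.0, 1.0, -0.0], [1.0, -0.0, -0.0], [-0.0, -0.0, -1.0]]
ft_force: [-2.0, -0.4, 3.9]
grip_width: 0.431
```

```bash
python3 -m crank '{"turn":[[0,0,0],[0,0,0],[0,0,0],[0,0,0],[0,0,0],[0,0,0],[0,0,0],[0,0,0],[0,0,0],[0,0,0],[0,0,0],[0,0,0],[0,0,0],[0,0,0],[0,0,0]],"offset":[[0,0,0],[0,0,0],[0,0,0],[0,0,0],[0,0,0],[0,0,0],[0,0,0.005],[0,0,0.01],[0,0,0.02],[0,0,0.03],[0,0,0.03],[0,0,0.02],[0,0,0.01],[0,0,0],[0,0,0]],"gripper":[0.036,0.038,0.041,0.045,0.055,0.07,0.075,0.075,0.075,0.075,0.075,0.075,0.075,0.075,0.075]}'; python3 - <<'E'
from h import *
a=shot('side')['pixels'][90:290,250:430];w=shot('wrist','w7.png');b=w['pixels']
cv2.imwrite('pics/s7.png',np.hstack([cv2.resize(a,(360,400)),b[:,200:540]])[:,:,::-1])
E
```

```text
time: 24.75
ee_pos: [634.1, 42.7, 153.2]
tool_rot: [[-0.0, 1.0, -0.001], [1.0, 0.0, -0.0], [-0.0, -0.001, -1.0]]
ft_force: [1.4, 0.4, -0.4]
grip_width: 0.878
```

View pics/s7.png

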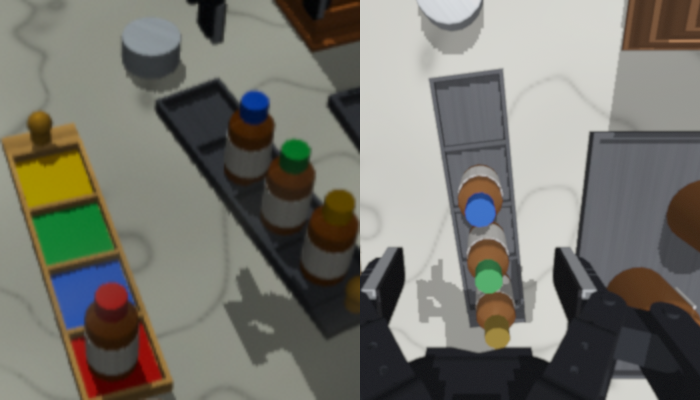

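Blue is upright in the third compartment. Before reaching for red, I'll check the candle next to that end of the rack.

```bash
python3 - <<'E'
from h import *
s=shot('side');c=shot('scene')
for z in(40,50,60): print(z,cast(s,[[326,303],[305,303],[347,303]],z).round().tolist(),cast(c,[[259,157],[246,157],[273,157]],z).round().tolist())
E
```

```text
40 [[465.0, -178.0, 40.0], [439.0, -169.0, 40.0], [491.0, -188.0, 40.0]] [[441.0, -206.0, 40.0], [456.0, -229.0, 40.0], [426.0, -181.0, 40.0]]
50 [[463.0, -183.0, 50.0], [437.0, -174.0, 50.0], [489.0, -193.0, 50.0]] [[451.0, -197.0, 50.0], [466.0, -219.0, 50.0], [435.0, -172.0, 50.0]]
60 [[461.0, -188.0, 60.0], [435.0, -179.0, 60.0], [486.0, -197.0, 60.0]] [[461.0, -187.0, 60.0], [475.0, -209.0, 60.0], [445.0, -163.0, 60.0]]
```

The candle is 60 mm tall at (461,-187), so it's clear of the gripper. Fetching red.

```bash
python3 -m crank '{"turn":[[0,0,0],[0,0,0],[0,0,0],[0,0,0],[0,0,0],[0,0,0],[0,0,0],[0,0,0],[0,0,0],[0,0,0],[0,0,0],[0,0,0],[0,0,0],[0,0,0],[0,0,0],[0,0,0],[0,0,0],[0,0,0],[0,0,0]],"offset":[[-0.01,-0.008,0],[-0.02,-0.016,0],[-0.028,-0.024,0],[-0.03,-0.025,0],[-0.03,-0.025,0],[-0.024,-0.02,0],[-0.016,-0.013,0],[-0.009,-0.007,0],[-0.0035,-0.0015,0],[0,0,0],[0,0,0],[0,0,-0.01],[0,0,-0.02],[0,0,-0.03],[0,0,-0.03],[0,0,-0.02],[0,0,-0.009],[0,0,-0.004],[0,0,0]],"gripper":[0.085,0.085,0.085,0.085,0.085,0.085,0.085,0.085,0.085,0.085,0.085,0.085,0.085,0.085,0.085,0.085,0.085,0.085,0.085]}'; python3 -m crank '{"turn":[[0,0,0],[0,0,0],[0,0,0],[0,0,0],[0,0,0],[0,0,0],[0,0,0],[0,0,0],[0,0,0]],"offset":[[0,0,0],[0,0,0],[0,0,0],[0,0,0],[0,0,0],[0,0,0],[0,0,0],[0,0,0],[0,0,0]],"gripper":[0.07,0.06,0.05,0.044,0.04,0.035,0.03,0.03,0.03]}'
```

```text
time: 26.85
ee_pos: [464.5, -96.5, 30.7]
tool_rot: [[-0.0, 1.0, -0.0], [1.0, 0.0, 0.0], [0.0, -0.0, -1.0]]
ft_force: [0.4, -0.9, 0.3]
grip_width: 0.995
time: 27.75
ee_pos: [464.0, -96.8, 31.2]
tool_rot: [[0.0, 1.0, -0.0], [1.0, -0.0, 0.0], [0.0, -0.0, -1.0]]
ft_force: [-1.9, 0.1, 5.6]
grip_width: 0.43
```

```bash
python3 -m crank '{"turn":[[0,0,0],[0,0,0],[0,0,0],[0,0,0],[0,0,0],[0,0,0],[0,0,0],[0,0,0],[0,0,0],[0,0,0],[0,0,0],[0,0,0],[0,0,0],[0,0,0],[0,0,0],[0,0,0],[0,0,0],[0,0,0],[0,0,0],[0,0,0]],"offset":[[0,0,0],[0,0,0.005],[0,0,0.01],[0,0,0.02],[0,0,0.025],[0,0,0.025],[0,0,0.02],[0,0,0.01],[0.004,0.005,0.005],[0.01,0.012,0],[0.017,0.02,0],[0.023,0.028,0],[0.026,0.032,0],[0.026,0.032,0],[0.024,0.029,0],[0.017,0.021,0],[0.01,0.012,0],[0.005,0.006,0],[0.002,0.002,0],[0,0,0]],"gripper":[0.03,0.03,0.03,0.03,0.03,0.03,0.03,0.03,0.03,0.03,0.03,0.03,0.03,0.03,0.03,0.03,0.03,0.03,0.03,0.03]}'; python3 -m crank '{"turn":[[0,0,0],[0,0,0],[0,0,0],[0,0,0],[0,0,0],[0,0,0],[0,0,0],[0,0,0],[0,0,0],[0,0,0]],"offset":[[0,0,-0.008],[0,0,-0.018],[0,0,-0.025],[0,0,-0.025],[0,0,-0.02],[0,0,-0.012],[0,0,-0.006],[0,0,-0.003],[0,0,0],[0,0,0]],"gripper":[0.03,0.03,0.03,0.03,0.03,0.03,0.03,0.03,0.03,0.03]}'
```

```text
time: 29.75
ee_pos: [627.8, 101.2, 150.4]
tool_rot: [[0.001, 1.0, -0.001], [1.0, -0.001, -0.001], [-0.001, -0.001, -1.0]]
ft_force: [-0.0, 0.2, -2.1]
grip_width: 0.434
time: 30.75
ee_pos: [628.5, 102.4, 34.3]
tool_rot: [[0.0, 1.0, 0.001], [1.0, -0.0, 0.0], [0.0, 0.001, -1.0]]
ft_force: [0.2, 0.4, -1.8]
grip_width: 0.433
```

```bash
python3 -m crank '{"turn":[[0,0,0],[0,0,0],[0,0,0],[0,0,0],[0,0,0],[0,0,0],[0,0,0]],"offset":[[0,0,-0.001],[0,0,-0.001],[0,0,-0.001],[0,0,-0.001],[0,0,-0.0005],[0,0,-0.0005],[0,0,0]],"gripper":[0.03,0.03,0.03,0.03,0.03,0.03,0.03]}'
```

```text
time: 31.45
ee_pos: [628.3, 102.4, 29.2]
tool_rot: [[-0.0, 1.0, 0.0], [1.0, 0.0, 0.0], [0.0, 0.0, -1.0]]
ft_force: [-2.9, 0.2, 3.9]
grip_width: 0.437
```

Contact at about 4 N. Releasing and retreating up, then back towards the start pose.

```bash
python3 -m crank '{"turn":[[0,0,0],[0,0,0],[0,0,0],[0,0,0],[0,0,0],[0,0,0],[0,0,0],[0,0,0],[0,0,0],[0,0,0],[0,0,0],[0,0,0],[0,0,0],[0,0,0],[0,0,0],[0,0,0],[0,0,0],[0,0,0]],"offset":[[0,0,0],[0,0,0],[0,0,0],[0,0,0],[0,0,0],[0,0,0],[0,0,0.005],[0,0,0.01],[0,0,0.02],[0,0,0.03],[0,0,0.03],[0,0,0.03],[0,0,0.03],[0,-0.02,0.02],[0,-0.03,0.02],[0,-0.02,0.01],[0,0,0],[0,0,0]],"gripper":[0.036,0.038,0.041,0.045,0.055,0.07,0.075,0.075,0.075,0.075,0.075,0.075,0.075,0.075,0.075,0.075,0.075,0.075]}'; python3 - <<'E'
from h import *
a=shot('side')['pixels'][90:290,250:430];b=shot('wrist')['pixels']
cv2.imwrite('pics/s8.png',np.hstack([cv2.resize(a,(360,400)),b[:,200:540]])[:,:,::-1])
E
```

```text
time: 33.25
ee_pos: [628.1, 32.6, 234.4]
tool_rot: [[0.0, 1.0, 0.001], [1.0, -0.0, 0.001], [0.001, 0.001, -1.0]]
ft_force: [0.4, 1.2, -0.6]
grip_width: 0.881
```

View pics/s8.png

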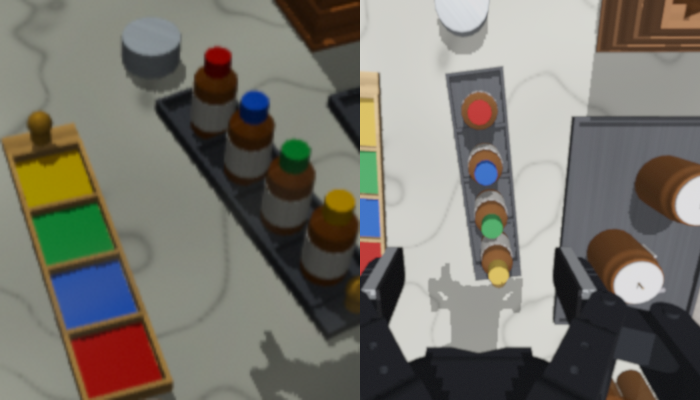

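All four bottles stand upright, one per compartment. From the carrier's knob the order is yellow, green, blue, red, and the rack is empty.

```bash
python3 -c "
from cell import job; print(job.close_job())"
```

```text
the job is handed in; nothing more can be done
None
```

All four bottles are in the black carrier, one per compartment. Counted from its knob they run yellow, green, blue, red, the same count as from the rack's knob. The job was handed in at about 33 s on the robot's clock.

- **Final check:** the last side and wrist pictures show all four upright inside their compartments, the rack empty, and the open gripper well above them, touching nothing.
- **Set-down:** I lowered each bottle in steps of 0.5 to 1 mm until the wrist force read 4 to 6.5 N, then opened the fingers gradually.
- **Disagreement:** the side and wrist cameras differed by about 6 mm in the carrier's y position. I aimed at about the mean, within the 10 mm clearance. I did not measure how well the bottles are centred afterwards, only looked at the pictures.

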